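Push the plastic bottle into the sprung row of reagent bottles

ROBOT

A 7-joint arm with a two-finger parallel gripper is mounted at the origin on a cart in front of the work surface, level with it; the furniture and walls round the work are solid. World frame = base frame: x ahead of the robot, y to its left, z up, the work surface at z = 0. Lengths are in m, angles in rad, forces in N, time in s.
With the tool pointing down it reaches from about 0.35 to 0.9 m from the base axis. Payload 8.1 kg.
Tool frame: the origin (TCP) lies between the finger pads; the fingertips stand ctrl.tip_extent ahead of it and the grasp point (between the pads) is the TCP (ctrl.tip_extent is the distance from the TCP to the fingertips, in m); z points along the fingers, y is the line along which they close (so a half turn about z gives the same grasp; the last joint's range is limited). The gripper opens to 92 mm and grips with 3 to 60 N. Pads are 19 mm wide; open, the fingers measure 130 mm over their backs; the gripper's body (75 mm by 190 mm) begins 47 mm behind the grasp point.
Start: joints at [-1.363, 0.434, 0.025, 1.573, -0.012, 1.134, -0.075], TCP at [0.191, 0.595, 0.246] pointing down, gripper open.
Joint ranges: [-2.62, 2.62], [-0.44, 2.09], [-1.27, 1.32], [0.08, 2.57], [-1.32, 4.46], [0.12, 2], [-2.74, 2.74]. Speed limits (rad/s): [2.22, 2.22, 3.01, 3.01, 3.14, 3.14, 3.14].

INTERFACE

Orientations are given as a unit quaternion [w, x, y, z].
In Python, from cell import monitor, viewer, job, ctrl gives the robot as it stands.
- The arm moves only by the tool carry_out, never from a script. Its arguments are lists of equal length, an entry for each row: "slide": the shift along the world's x, y, z in cm, a list of three; "rotation": the turn, a rotation vector about the world's x, y, z in degrees, a list of three; "jaw": the finger opening in cm, from 0 to 9.18. In form: {"slide": [[dx, dy, dz], ...], "rotation": [[wx, wy, wz], ...], "jaw": [jaw, ...]}. A call has 1 to 20 rows; each row shifts and turns the commanded pose from where the row before left it; what a row does not reach is not made up. A row lasts 1/12 s, in which the tool goes at most 41.7 mm and 7.16 degrees, less where a joint would pass 70% of its speed; a pose out of reach is approached as far as the arm can. A call with a gripper value outside its range is refused whole. The fingers move at their own pace and stop on an object; "grip_force" is the grip in N (left out, the last holds). Time passes only in rows, so rows that do not move let the fingers close. It gives the time, the measured TCP pose, the force, the opening and the grip force at its end, in the units of the state.
- monitor.observe(): the state, without advancing time (a new reading comes with each control period).
- viewer.capture(name): name is "scene" or "top"; returns the picture (384x512x3 uint8, red, green, blue); there is no depth.
- viewer.calibration(name): a dict with "fovy" (degrees; the focal length in pixels is half the picture's height over the tangent of half this angle, whatever the lens; pixels are square), "cx", "cy" (the principal point, pixels), "xyz" and "rotation" of the camera in the world. Camera axes: x right, y up, looking along -z (the intrinsics and any distortion apply to the point x, -y, -z); pixel columns grow to the right and rows downward; lengths in m; the calibration is good to about 2 mm. A picture is of the moment at which its call begins. calibration takes no time and is no camera call.
- job.hand_in(): hands the job in; it is judged then, once.
The state is a dict: "t": time; "joint_positions": joint angles; "qd": joint speeds; "joint_torque": joint torques, N m; "tool_pos": TCP position; "eef_rot": TCP orientation; "wrist_force": force on the tool from outside, world axes, zero at the start; "moment": the same for the moment, N m; "grip_width": opening from 0.0 (shut) to 1.0 (fully open); "gripper_force": force on a finger pad.
Only numpy, scipy, OpenCV 4.12 (cv2) and the standard library are available. Lean on these libraries where they do the work, as an engineer would, in place of code of your own. Each camera call takes 0.05 s, during which the arm holds its last target. There are 200 camera calls.

TASK

Pick up the small round plastic bottle with the screw cap that stands near the front of the bench, stand it upright on the front of the grey bottle tray before the gap in the row, then slide it straight back along the tray floor into the gap, nudging the glass bottles apart against the sprung end plate. Go on until you feel it come up against the black stop bar at the back, and press it home there with about 12 N, never ramming it (18 N is too much), pressing hard on the glass or tipping a bottle. Let go with all four bottles standing upright in a row, and leave the other things on the bench alone.

Things in the scene. Friction and masses are not known exactly. Their poses are not given: they have to be found in the camera images.
- powder_bottle: The round white plastic bottle to be put away, standing loose on the bench: body 60 mm in diameter (straight up to about 80 mm, then a shoulder), cap 42 mm in diameter from 106 to 125 mm height, about 0.28 kg. Origin: centre of its underside, z up the bottle.
- tray: Slippery grey fixed tray, 140 (x) by 296 (y) mm, origin under its centre; x to the back, y to the left along the row, z up. Floor top z = 6, no front wall; side walls' inner faces y = +140 and -140, 86 high. From the left: a glass bottle, a gap of about 40 (20 too narrow), two glass bottles, the end plate. Home, the plastic bottle's axis is at x = 12 to 28; the left one touches the wall.
- stop_holder: Fixed nuts in the tray's rigid white back rail with the black stop bar they carry; pose = the tray's own origin and axes, not the bar's setting. Rail face x = 60; white pads on it back the glass bottles (face x = 50; none at y = 10 to 85). There the upright bar (y = 38 to 58, z = 17 to 79) stands with its face at x = 42 to 58: rigid, set differently each time, not measured, to be found by feel.
- end_plate (a joint): Travel (m) of the sprung aluminium end plate at the right end of the row: 0 at rest (face at tray y = -99 mm, top 85 mm high), to 0.025 as it is pushed right (tray -y). Springs: 1.2 N at 0 plus 0.1 N per mm. A few mm of loose space in the row apart, the bottle needs it pushed back about 8 mm.
- amber_bottle: Round glass reagent bottle, brown, glass stopper, 62 mm in diameter, 125 mm high, about 0.19 kg, standing loose in the tray in any of the three places of the row (see the tray), 1 to 6 mm before the white pads of the back rail. Origin: centre of its underside.
- clear_bottle: Round colourless glass reagent bottle with glass stopper, the largest of the three: 66 mm in diameter, 132 mm high, about 0.23 kg, loose in the tray as the others. Origin: centre of its underside.
- short_bottle: Round colourless glass reagent bottle with glass stopper, the smallest of the three: 58 mm in diameter, 114 mm high, about 0.20 kg, loose in the tray as the others. Origin: centre of its underside.
- square_bottle: Bystander: square plastic bottle 60 x 60 x 120 mm, loose on the bench. Origin: centre of its underside.
- weighing_bottle: Bystander: small glass weighing bottle with lid, 42 mm in diameter, 62 mm high. Origin: centre of its underside.
- conical_flask: Bystander: conical flask, 64 mm in diameter, 105 mm high. Origin: centre of its underside.
- tweezers: Bystander: steel forceps lying flat, 126 x 17 x 8 mm. Origin: centre of the underside.
- glass_dish: Bystander: flat covered glass dish, 68 mm in diameter, 14 mm high. Origin: centre of its underside.
- small_beaker: Bystander: small glass beaker, 55 mm in diameter, 70 mm high. Origin: centre of its underside.
Not all that is in view belongs to the job. Leave any green, purple or yellow look-alike of the powder_bottle alone.

How it is judged:
By the outcome, as a careful person would: the job done as asked, in the order asked, and still so for the second after the job is handed in, with the robot touching nothing.
It also fails if it takes over 64 s, if anything falls off the work surface, if the arm or the gripper's body presses on something with over 40 N, if the wrist force passes 120 N, or if a joint passes its speed limit or range.

## Working session

There is one attempt and no reset: what is moved stays moved. The work goes in short steps, Python scripts to look and compute and a tool call to move; the robot and the scene stay as the last step left them, time stands still between calls to the robot, and variables do not carry over. Pictures are saved under pics/ and viewed, at most 10 in all, crops included, and the job is handed in when it is done.

Besides the shell and the picture viewer there is one more tool, called after "Emit:" as name(argument=value, ...) on one line, values as JSON. carry_out: Moves the arm, as the interface text tells. Its arguments: {"type":"object","properties":{"slide":{"type":"array"},"rotation":{"type":"array"},"jaw":{"type":"array"},"grip_force":{"type":"number"}},"required":["slide","rotation","jaw"]}

```bash
mkdir -p pics; ls; python3 - <<'E'
from cell import monitor, viewer, job, ctrl
import cv2
for n in("scene","top"):
    im=viewer.capture(n); cv2.imwrite(f"pics/{n}0.png",im[:,:,::-1]); print(n,viewer.calibration(n))
print(monitor.observe(),ctrl.tip_extent)
E
```

```text
pics
scene {'fovy': 46.308011663612454, 'cx': 252.9882502439524, 'cy': 192.38199081945848, 'xyz': array([-0.2742567 , -0.42757004,  1.1404709 ]), 'rotation': array([ 0.80384684,  0.29507503, -0.18385416, -0.48265788])}
top {'fovy': 57.987270852549706, 'cx': 257.52416324769433, 'cy': 189.84690135142802, 'xyz': array([0.44653783, 0.01269549, 1.3157498 ]), 'rotation': array([-0.69969578, -0.02974848,  0.0336845 ,  0.71302608])}
{'t': 0.1, 'joint_positions': array([-1.36259994,  0.43514822,  0.0249888 ,  1.57398813, -0.01160868,
        1.13400147, -0.07508857]), 'qd': array([-5.20958455e-06, -2.89293221e-03, -2.61832261e-04, -2.57405376e-03,
       -4.49337442e-04, -1.77041464e-04, -6.21288679e-04]), 'joint_torque': array([ 2.22377064e-03, -6.69124818e+01,  9.87387411e-01, -3.15144682e+01,
       -6.05849619e-02,  3.74832284e-02,  1.10630965e-04]), 'tool_pos': array([0.19105919, 0.59463569, 0.24503372]), 'eef_rot': array([-4.56289651e-05,  1.54810642e-01,  9.87943913e-01, -6.98499787e-04]), 'wrist_force': array([-1.02759832, -0.01032791,  0.2972085 ]), 'moment': array([ 0.00761285, -0.04545027,  0.0059366 ]), 'gripper_force': 0.0, 'grip_width': 1.0028152814642748} 0.019
```

View pics/scene0.png

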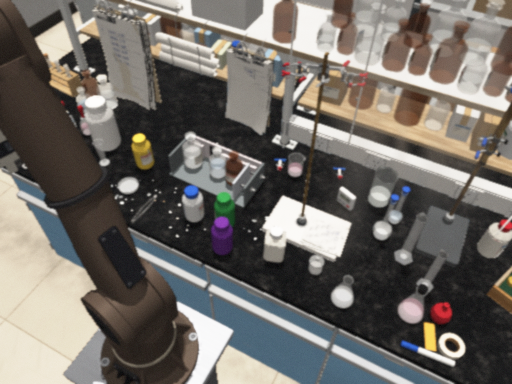

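View pics/top0.png

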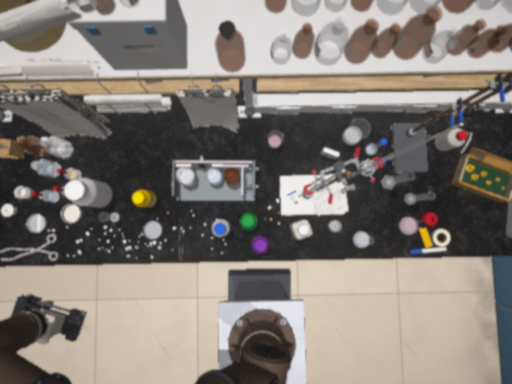

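The scene view shows the tray at about (215,170). Bottles that could be mistaken for the target, as scene px / top px:
- White with blue cap: (192,204) / (221,228)
- Green: (225,208) / (249,221)
- Purple: (222,236) / (260,244)
- Yellow: (143,152) / (144,198)
- Square white: (274,243) / (302,230)

I choose the round white one with the blue cap and will check it in a close crop.

```bash
cat > h.py <<'E'
import numpy as np, cv2
from scipy.spatial.transform import Rotation as R
from cell import monitor, viewer, job, ctrl
def cam(n):
    c=viewer.calibration(n); q=c['rotation']; M=R.from_quat([q[1],q[2],q[3],q[0]]).as_matrix()
    return c, M, 192/np.tan(np.radians(c['fovy']/2))
def px2w(n,u,v,z):
    c,M,f=cam(n); d=M@np.array([(u-c['cx'])/f,-(v-c['cy'])/f,-1]); o=c['xyz']; return o+d*(z-o[2])/d[2]
def w2px(n,p):
    c,M,f=cam(n); q=M.T@(np.array(p)-c['xyz']); return np.array([c['cx']+f*q[0]/-q[2], c['cy']-f*q[1]/-q[2]])
E
python3 - <<'E'
from h import *
a=cv2.imread("pics/scene0.png");b=cv2.imread("pics/top0.png")
A=cv2.resize(a[125:265,145:305],None,fx=4,fy=4,interpolation=cv2.INTER_CUBIC)
B=cv2.resize(b[150:260,160:280],None,fx=5,fy=5,interpolation=cv2.INTER_CUBIC)
cv2.imwrite("pics/cs.png",A);cv2.imwrite("pics/ct.png",B)
for n,im in(("scene",a),("top",b)):
    h=cv2.cvtColor(im,cv2.COLOR_BGR2HSV); m=cv2.inRange(h,(105,120,60),(125,255,255))
    k,l,s,c=cv2.connectedComponentsWithStats(m)
    for i in range(1,k):
        if s[i,4]>15: print(n,s[i],c[i],px2w(n,*c[i],.115 if n=='scene' else .125))
E
```

```text
scene [232  41   7   6  29] [234.79310345  43.17241379] [1.20770328 0.42826468 0.115     ]
scene [483 138   4   7  18] [484.33333333 141.16666667] [ 1.08162546 -0.60561721  0.115     ]
scene [274 158  13   4  35] [280.25714286 159.08571429] [ 0.67746922 -0.0373588   0.115     ]
scene [184 185  15  13 156] [190.83333333 190.87820513] [0.42703906 0.14172713 0.115     ]
scene [402 186   9   8  54] [406.09259259 189.24074074] [ 0.74319586 -0.43055979  0.115     ]
scene [391 194   8   8  53] [394.43396226 197.24528302] [ 0.69498446 -0.40823841  0.115     ]
scene [400 340  18  12 127] [408.71653543 345.36220472] [ 0.26627047 -0.56671648  0.115     ]
top [499  88   6  13  48] [501.72916667  93.47916667] [ 0.88100918 -0.86868555  0.125     ]
top [459 111   5  11  46] [460.84782609 116.04347826] [ 0.80163115 -0.71720809  0.125     ]
top [450 116   5  10  39] [451.71794872 120.48717949] [ 0.78618897 -0.68379954  0.125     ]
top [380 137   8   9  55] [383.38181818 141.30909091] [ 0.71597792 -0.43876748  0.125     ]
top [214 223  12  11  99] [219.34343434 228.24242424] [0.42442373 0.13791119 0.125     ]
top [410 248  12   6  59] [415.44067797 250.89830508] [ 0.33495701 -0.52845872  0.125     ]
```

View pics/cs.png

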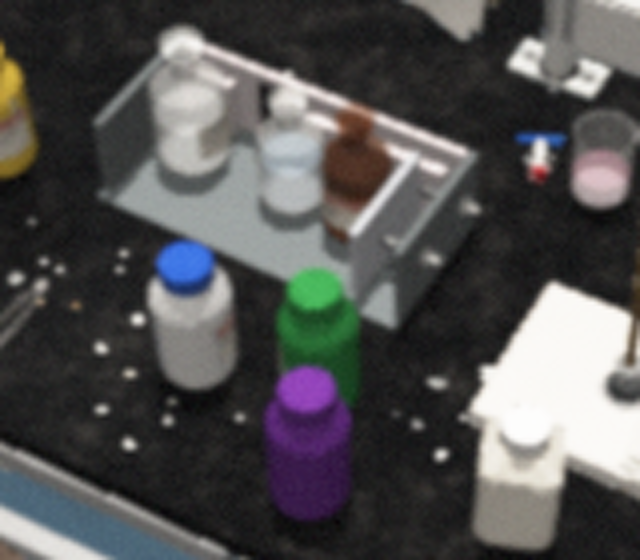

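View pics/ct.png

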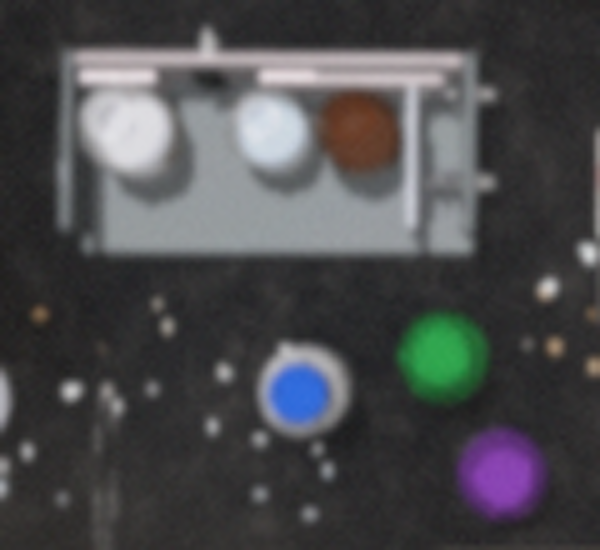

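The crop confirms the choice: a round white bottle with a blue cap at top-crop (300,393), full px (219,228). In the tray, from the left, are the clear bottle, the gap (under the nut at crop (207,75)), the short bottle and the amber bottle. Next I compute the tray pose and the bottle position.

```bash
python3 - <<'E'
from h import *
T=lambda U,V:(160+(U+.5)/5-.5,150+(V+.5)/5-.5)
S=lambda U,V:(145+(U+.5)/4-.5,125+(V+.5)/4-.5)
P=lambda s,n,p,z:print(s,n,px2w(n,*p,z)[:2].round(4))
P('FL bottom','top',T(83,252),.003);P('FR bottom','top',T(475,252),.003)
P('FL bottom','scene',S(102,196),.003);P('FR bottom','scene',S(393,328),.003)
P('FL walltop','top',T(58,230),.086);P('FR walltop','top',T(472,228),.086)
P('FL walltop','scene',S(97,122),.086)
P('RR walltop','top',T(477,52),.086);P('RL walltop','top',T(62,50),.086);P('RR walltop','scene',S(476,153),.086)
P('plate','top',T(404,228),.085);P('plate','top',T(406,88),.085)
for s,t,sc,zt in(('clear',(105,110),(182,40),.132),('short',(255,110),(289,102),.114),('amber',(358,112),(356,122),.125)):
    P(s,'top',T(*t),zt+.0); P(s,'scene',S(*sc),zt)
a=cv2.imread("pics/top0.png")
P('clear body','top',T(133,132),.085);P('short body','top',T(272,130),.08);P('amber body','top',T(360,132),.08)
# body circle of target in top
P('cap','top',T(300,393),.125);P('body','top',T(304,390),.08)
P('cap','scene',S(186,262),.125);P('foot','scene',S(196,350),.0)
s=cv2.imread('pics/top0.png');print(w2px('top',(.425,.139,.125)),w2px('scene',(.425,.139,.125)))
E
```

```text
FL bottom top [0.5317 0.3132]
FR bottom top [0.5261 0.0161]
FL bottom scene [0.5361 0.3098]
FR bottom scene [0.5268 0.0183]
FL walltop top [0.5423 0.3119]
FR walltop top [0.5382 0.0177]
FL walltop scene [0.5446 0.3078]
RR walltop top [0.6649 0.0118]
RL walltop top [0.6718 0.3095]
RR walltop scene [0.6625 0.0142]
plate top [0.5392 0.0661]
plate top [0.6399 0.0632]
clear top [0.621  0.2687]
clear scene [0.6224 0.2693]
short top [0.6217 0.1678]
short scene [0.6168 0.1637]
amber top [0.6174 0.0951]
amber scene [0.613  0.0983]
clear body top [0.6117 0.2588]
short body top [0.612  0.1601]
amber body top [0.6093 0.0969]
cap top [0.4246 0.137 ]
body top [0.4258 0.1389]
cap scene [0.4231 0.137 ]
foot scene [0.4337 0.1482]
[219.02288847 228.07886341] [190.91437194 189.47254959]
```

Emit:
carry_out(slide=[[1.7,-3.3,0],[1.7,-3.3,0],[1.7,-3.3,0],[1.7,-3.3,0],[1.7,-3.3,0],[1.7,-3.3,0],[1.7,-3.3,0],[1.7,-3.3,0],[1.7,-3.3,0],[1.7,-3.3,0],[1.7,-3.3,0],[1.7,-3.3,0],[1.7,-3.3,0],[1.25,-2.8,0],[0,0,0],[0,0,0]], rotation=[[0,0,-5.25],[0,0,-5.25],[0,0,-5.25],[0,0,-5.25],[0,0,-5.25],[0,0,-5.25],[0,0,-5.25],[0,0,-5.25],[0,0,-5.25],[0,0,-5.25],[0,0,-5.25],[0,0,-5.25],[0,0,-5.25],[0,0,-5.25],[0,0,0],[0,0,0]], jaw=[9.18,9.18,9.18,9.18,9.18,9.18,9.18,9.18,9.18,9.18,9.18,9.18,9.18,9.18,9.18,9.18], grip_force=45)

```text
t: 1.43
tool_pos: [0.425, 0.1365, 0.2457]
eef_rot: [0.0, 0.716, 0.698, -0.0]
wrist_force: [-0.4, 1.3, -0.1]
grip_width: 1.004
gripper_force: 0.0
```

Emit:
carry_out(slide=[[0,0.1,-2],[0,0,-2.5],[0,0,-2.5],[0,0,-2],[0,0,-1.5],[0,0,-1.2],[0,0,-0.8],[0,0,0],[0,0,0]], rotation=[[0,0,0],[0,0,0],[0,0,0],[0,0,0],[0,0,0],[0,0,0],[0,0,0],[0,0,0],[0,0,0]], jaw=[9.18,9.18,9.18,9.18,9.18,9.18,9.18,9.18,9.18])

```text
t: 2.18
tool_pos: [0.4243, 0.1396, 0.1207]
eef_rot: [-0.0, 0.715, 0.699, -0.0]
wrist_force: [0.3, -0.3, 0.2]
grip_width: 0.999
gripper_force: 0.0
```

Emit:
carry_out(slide=[[0,0,0],[0,0,0],[0,0,0],[0,0,0],[0,0,0],[0,0,0],[0,0,0],[0,0,0],[0,0,0],[0,0,0]], rotation=[[0,0,0],[0,0,0],[0,0,0],[0,0,0],[0,0,0],[0,0,0],[0,0,0],[0,0,0],[0,0,0],[0,0,0]], jaw=[7,5.5,5,4.6,4.2,4,3.5,3,3,3])

```text
t: 3.02
tool_pos: [0.4248, 0.1392, 0.1208]
eef_rot: [0.0, 0.715, 0.699, 0.0]
wrist_force: [0.4, -0.2, 2.4]
grip_width: 0.443
gripper_force: 41.9
```

Emit:
carry_out(slide=[[0,0,1],[0,0,1.5],[0,0,1.5],[1.5,0.8,0],[2,1.1,0],[2,1.1,0],[2,1.1,0],[2,1.1,0],[2,1.1,0],[1.4,0.8,0],[0.8,0.4,0],[0,0,0],[0,0,0]], rotation=[[0,0,0],[0,0,0],[0,0,0],[0,0,0],[0,0,0],[0,0,0],[0,0,0],[0,0,0],[0,0,0],[0,0,0],[0,0,0],[0,0,0],[0,0,0]], jaw=[3,3,3,3,3,3,3,3,3,3,3,3,3])

```text
t: 4.1
tool_pos: [0.5609, 0.2134, 0.16]
eef_rot: [-0.0, 0.715, 0.699, -0.001]
wrist_force: [0.3, 0.1, -3.6]
grip_width: 0.442
gripper_force: 43.9
```

```bash
python3 - <<'E'
from h import *
o=[]
for n,(x,y,w,h) in(("scene",(135,100,150,120)),("top",(160,140,110,88))):
    im=viewer.capture(n)[:,:,::-1].copy(); cv2.imwrite(f"pics/{n}1.png",im)
    o.append(cv2.resize(im[y:y+h,x:x+w],(480,480*h//w) if 0 else (400,320),interpolation=cv2.INTER_CUBIC))
cv2.imwrite("pics/c1.png",np.hstack(o)); s=monitor.observe(); print(s['tool_pos'],s['wrist_force'],s['moment'])
E
```

```text
[0.56048118 0.21320381 0.1604262 ] [-0.57694723  0.91502992 -3.02819626] [-0.0376213   0.05706843  0.00199816]
```

View pics/c1.png

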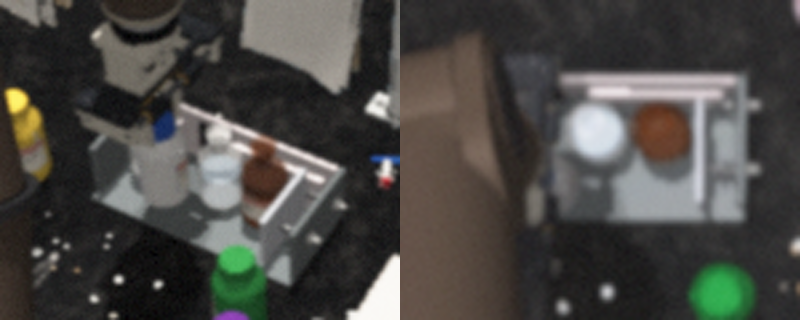

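Emit:
carry_out(slide=[[0,0,-1],[0,0,-1],[0,0,-0.8],[0,0,-0.3],[0,0,0]], rotation=[[0,0,0],[0,0,0],[0,0,0],[0,0,0],[0,0,0]], jaw=[3,3,3,3,3])

```text
t: 4.62
tool_pos: [0.5607, 0.2137, 0.1283]
eef_rot: [-0.0, 0.715, 0.699, -0.001]
wrist_force: [0.3, -0.1, -2.8]
grip_width: 0.444
gripper_force: 43.9
```

Emit:
carry_out(slide=[[0,0,-0.1],[0,0,0]], rotation=[[0,0,0],[0,0,0]], jaw=[3,3])

```text
t: 4.78
tool_pos: [0.5618, 0.214, 0.1288]
eef_rot: [0.0, 0.715, 0.699, 0.0]
wrist_force: [0.4, -0.3, -4.3]
grip_width: 0.443
gripper_force: 43.9
```

Emit:
carry_out(slide=[[0,0,-0.1],[0,0,0]], rotation=[[0,0,0],[0,0,0]], jaw=[3,3])

```text
t: 4.95
tool_pos: [0.5618, 0.2141, 0.1279]
eef_rot: [0.0, 0.715, 0.699, 0.0]
wrist_force: [0.1, -0.1, -3.9]
grip_width: 0.439
gripper_force: 43.9
```

Emit:
carry_out(slide=[[0,0,-0.1],[0,0,0]], rotation=[[0,0,0],[0,0,0]], jaw=[3,3])

```text
t: 5.12
tool_pos: [0.5619, 0.2141, 0.127]
eef_rot: [0.0, 0.715, 0.699, 0.0]
wrist_force: [-0.1, -0.9, -1.9]
grip_width: 0.441
gripper_force: 44.1
```

Emit:
carry_out(slide=[[0,0,-0.05],[0,0,0]], rotation=[[0,0,0],[0,0,0]], jaw=[3,3])

```text
t: 5.28
tool_pos: [0.562, 0.2142, 0.127]
eef_rot: [0.0, 0.715, 0.699, 0.0]
wrist_force: [-1.5, 0.1, 4.3]
grip_width: 0.442
gripper_force: 44.5
```

Emit:
carry_out(slide=[[0,-0.2,0.03],[0,-0.2,0],[0,-0.2,0],[0.3,0,0],[0.4,-0.01,0],[0.3,-0.01,0],[0,0,0]], rotation=[[0,0,0],[0,0,0],[0,0,0],[0,0,0],[0,0,0],[0,0,0],[0,0,0]], jaw=[3,3,3,3,3,3,3])

```text
t: 5.87
tool_pos: [0.5724, 0.2075, 0.1269]
eef_rot: [0.0, 0.715, 0.699, 0.0]
wrist_force: [-1.5, -0.1, 6.8]
grip_width: 0.441
gripper_force: 44.8
```

Emit:
carry_out(slide=[[0.15,0,0],[0.2,-0.01,0],[0.2,0,0],[0.2,-0.01,0],[0,0,0]], rotation=[[0,0,0],[0,0,0],[0,0,0],[0,0,0],[0,0,0]], jaw=[3,3,3,3,3])

```text
t: 6.28
tool_pos: [0.5795, 0.2075, 0.1269]
eef_rot: [-0.0, 0.715, 0.699, 0.0]
wrist_force: [-2.4, 1.1, 7.2]
grip_width: 0.443
gripper_force: 44.8
```

Emit:
carry_out(slide=[[0,0,0.05],[0.15,0,0],[0.15,-0.01,0],[0.15,0,0],[0.15,-0.01,0],[0,0,0]], rotation=[[0,0,0],[0,0,0],[0,0,0],[0,0,0],[0,0,0],[0,0,0]], jaw=[3,3,3,3,3,3])

```text
t: 6.78
tool_pos: [0.5852, 0.2075, 0.127]
eef_rot: [-0.0, 0.715, 0.699, -0.0]
wrist_force: [-2.4, 0.5, 5.0]
grip_width: 0.44
gripper_force: 44.6
```

Emit:
carry_out(slide=[[0.15,0,0],[0.15,-0.01,0],[0.15,0,0],[0.15,-0.01,0],[0,0,0]], rotation=[[0,0,0],[0,0,0],[0,0,0],[0,0,0],[0,0,0]], jaw=[3,3,3,3,3])

```text
t: 7.2
tool_pos: [0.5913, 0.2074, 0.127]
eef_rot: [-0.0, 0.715, 0.699, 0.0]
wrist_force: [-3.8, 0.9, 5.6]
grip_width: 0.439
gripper_force: 44.7
```

Emit:
carry_out(slide=[[0,0,0.03],[0.15,0,0],[0.15,-0.01,0],[0.15,0,0],[0.15,-0.01,0],[0,0,0]], rotation=[[0,0,0],[0,0,0],[0,0,0],[0,0,0],[0,0,0],[0,0,0]], jaw=[3,3,3,3,3,3])

```text
t: 7.7
tool_pos: [0.5975, 0.2068, 0.1271]
eef_rot: [0.0, 0.715, 0.699, -0.0]
wrist_force: [-1.3, 0.3, -0.1]
grip_width: 0.444
gripper_force: 44.1
```

Emit:
carry_out(slide=[[0.15,0,0],[0.15,-0.01,0],[0.15,0,0],[0.15,-0.01,0],[0,0,0]], rotation=[[0,0,0],[0,0,0],[0,0,0],[0,0,0],[0,0,0]], jaw=[3,3,3,3,3])

```text
t: 8.12
tool_pos: [0.6032, 0.2068, 0.1271]
eef_rot: [-0.0, 0.715, 0.699, -0.0]
wrist_force: [-3.6, 1.6, -1.2]
grip_width: 0.439
gripper_force: 44.0
```

Emit:
carry_out(slide=[[0.1,0,0],[0.1,0,0],[0.1,-0.01,0],[0.1,0,0],[0,0,0]], rotation=[[0,0,0],[0,0,0],[0,0,0],[0,0,0],[0,0,0]], jaw=[3,3,3,3,3])

```text
t: 8.53
tool_pos: [0.6074, 0.2065, 0.1272]
eef_rot: [0.0, 0.715, 0.699, -0.0]
wrist_force: [-2.7, 0.8, -3.4]
grip_width: 0.442
gripper_force: 43.6
```

Emit:
carry_out(slide=[[0.1,0,0],[0.1,0,0],[0.1,-0.01,0],[0.1,0,0],[0,0,0]], rotation=[[0,0,0],[0,0,0],[0,0,0],[0,0,0],[0,0,0]], jaw=[3,3,3,3,3])

```text
t: 8.95
tool_pos: [0.6117, 0.2065, 0.1274]
eef_rot: [0.0, 0.715, 0.699, 0.0]
wrist_force: [-0.5, 1.3, -3.5]
grip_width: 0.444
gripper_force: 43.7
```

Emit:
carry_out(slide=[[0,0,-0.04],[0.07,0,0],[0.07,0,0],[0,0,0]], rotation=[[0,0,0],[0,0,0],[0,0,0],[0,0,0]], jaw=[3,3,3,3])

```text
t: 9.28
tool_pos: [0.6128, 0.2065, 0.1271]
eef_rot: [0.0, 0.715, 0.699, 0.0]
wrist_force: [-2.0, 0.4, -1.2]
grip_width: 0.439
gripper_force: 43.9
```

Emit:
carry_out(slide=[[0.07,0,0],[0.07,0,0],[0,0,0]], rotation=[[0,0,0],[0,0,0],[0,0,0]], jaw=[3,3,3])

```text
t: 9.53
tool_pos: [0.6142, 0.2066, 0.1271]
eef_rot: [0.0, 0.715, 0.699, 0.0]
wrist_force: [-1.8, 0.4, -0.6]
grip_width: 0.44
gripper_force: 43.9
```

Emit:
carry_out(slide=[[0.07,0,0],[0.07,0,0],[0,0,0]], rotation=[[0,0,0],[0,0,0],[0,0,0]], jaw=[3,3,3])

```text
t: 9.78
tool_pos: [0.6157, 0.2067, 0.1271]
eef_rot: [0.0, 0.715, 0.699, 0.0]
wrist_force: [-1.2, 0.4, 0.2]
grip_width: 0.44
gripper_force: 44.0
```

Emit:
carry_out(slide=[[0.05,0,0],[0.05,0,0],[0,0,0]], rotation=[[0,0,0],[0,0,0],[0,0,0]], jaw=[3,3,3])

```text
t: 10.03
tool_pos: [0.6166, 0.2067, 0.1271]
eef_rot: [0.0, 0.715, 0.699, 0.0]
wrist_force: [-1.6, 0.0, 1.1]
grip_width: 0.439
gripper_force: 44.1
```

Emit:
carry_out(slide=[[0.05,0,0],[0.05,0,0],[0,0,0]], rotation=[[0,0,0],[0,0,0],[0,0,0]], jaw=[3,3,3])

```text
t: 10.28
tool_pos: [0.6176, 0.2067, 0.1271]
eef_rot: [0.0, 0.715, 0.699, 0.0]
wrist_force: [-1.7, -0.2, 2.6]
grip_width: 0.441
gripper_force: 44.1
```

Emit:
carry_out(slide=[[0.05,0,0.02],[0.05,0,0],[0,0,0]], rotation=[[0,0,0],[0,0,0],[0,0,0]], jaw=[3,3,3])

```text
t: 10.53
tool_pos: [0.6186, 0.2067, 0.1271]
eef_rot: [0.0, 0.715, 0.699, 0.0]
wrist_force: [-2.1, 0.6, -0.0]
grip_width: 0.438
gripper_force: 44.0
```

Emit:
carry_out(slide=[[0.05,0,0],[0.05,0,0],[0,0,0]], rotation=[[0,0,0],[0,0,0],[0,0,0]], jaw=[3,3,3])

```text
t: 10.78
tool_pos: [0.6195, 0.2066, 0.1271]
eef_rot: [0.0, 0.715, 0.699, 0.0]
wrist_force: [0.2, 0.9, -2.1]
grip_width: 0.445
gripper_force: 44.0
```

Emit:
carry_out(slide=[[0.05,0,-0.01],[0.05,0,0],[0,0,0]], rotation=[[0,0,0],[0,0,0],[0,0,0]], jaw=[3,3,3])

```text
t: 11.03
tool_pos: [0.6205, 0.2067, 0.1271]
eef_rot: [0.0, 0.715, 0.699, 0.0]
wrist_force: [-1.2, 0.4, 0.2]
grip_width: 0.44
gripper_force: 44.0
```

Emit:
carry_out(slide=[[0.05,0,0],[0.05,0,0],[0,0,0]], rotation=[[0,0,0],[0,0,0],[0,0,0]], jaw=[3,3,3])

```text
t: 11.28
tool_pos: [0.6212, 0.2067, 0.127]
eef_rot: [-0.0, 0.715, 0.699, -0.0]
wrist_force: [-1.8, 0.6, 1.3]
grip_width: 0.441
gripper_force: 44.2
```

Emit:
carry_out(slide=[[0.05,0,0],[0.05,0,0],[0,0,0]], rotation=[[0,0,0],[0,0,0],[0,0,0]], jaw=[3,3,3])

```text
t: 11.53
tool_pos: [0.6215, 0.2068, 0.1271]
eef_rot: [-0.001, 0.715, 0.699, -0.001]
wrist_force: [-5.2, -0.0, 5.5]
grip_width: 0.441
gripper_force: 44.4
```

Emit:
carry_out(slide=[[0.03,0,0.03],[0,0,0],[0,0,0]], rotation=[[0,0,0],[0,0,0],[0,0,0]], jaw=[3,3,3])

```text
t: 11.78
tool_pos: [0.6215, 0.2067, 0.1271]
eef_rot: [-0.001, 0.715, 0.699, -0.001]
wrist_force: [-6.3, 0.5, 3.9]
grip_width: 0.441
gripper_force: 44.3
```

Emit:
carry_out(slide=[[0.04,0,0.02],[0.04,0,0],[0,0,0],[0,0,0]], rotation=[[0,0,0],[0,0,0],[0,0,0],[0,0,0]], jaw=[3,3,3,3])

```text
t: 12.12
tool_pos: [0.6216, 0.2067, 0.1271]
eef_rot: [-0.001, 0.715, 0.699, -0.001]
wrist_force: [-8.2, 0.5, 3.9]
grip_width: 0.438
gripper_force: 44.4
```

Emit:
carry_out(slide=[[0.05,0,0.02],[0.05,0,0],[0,0,0],[0,0,0]], rotation=[[0,0,0],[0,0,0],[0,0,0],[0,0,0]], jaw=[3,3,3,3])

```text
t: 12.45
tool_pos: [0.6218, 0.2068, 0.1271]
eef_rot: [-0.002, 0.715, 0.699, -0.002]
wrist_force: [-10.7, -0.3, 5.8]
grip_width: 0.442
gripper_force: 44.5
```

Emit:
carry_out(slide=[[0.05,0,0.01],[0,0,0],[0,0,0],[0,0,0],[0,0,0],[0,0,0]], rotation=[[0,0,0],[0,0,0],[0,0,0],[0,0,0],[0,0,0],[0,0,0]], jaw=[3,3,3,3,3,3])

```text
t: 12.95
tool_pos: [0.6219, 0.2068, 0.1272]
eef_rot: [-0.002, 0.715, 0.699, -0.002]
wrist_force: [-12.4, -0.2, 5.8]
grip_width: 0.441
gripper_force: 44.5
```

```bash
python3 - <<'E'
from h import *
F=[]
for i in range(4):
    im=viewer.capture("scene")[:,:,::-1]; s=monitor.observe(); F.append(np.r_[s['wrist_force'],s['moment']])
print(np.mean(F,0).round(3), s['tool_pos'],s['eef_rot'])
cv2.imwrite("pics/c2.png",cv2.resize(im[100:220,135:285],(750,600),interpolation=cv2.INTER_CUBIC))
E
```

```text
[-12.35   -0.026   6.552  -0.122   2.982  -0.081] [0.62190166 0.20682235 0.12717949] [-0.0020736   0.71496334  0.69915503 -0.00231764]
```

View pics/c2.png

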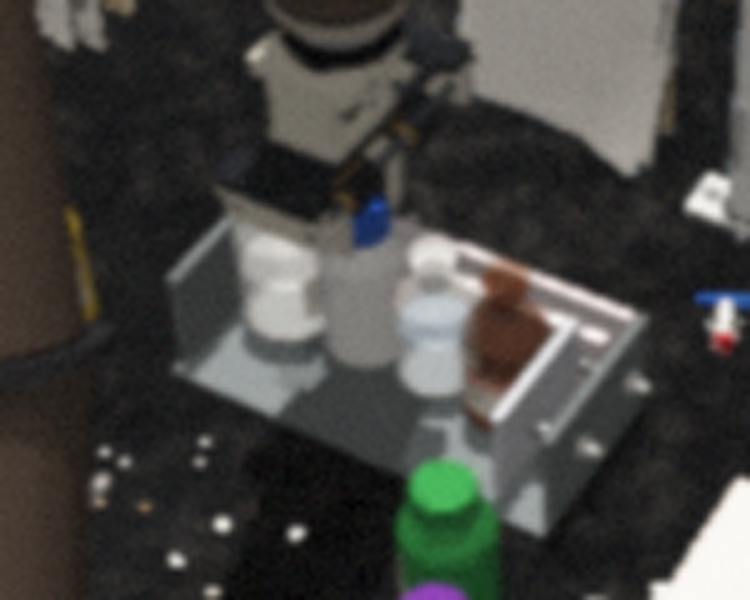

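Crop: the white bottle (375,290) stands upright between the clear (280,290) and short (435,320) bottles, with amber at (505,330). Force is steady at 12.4 N against a rigid stop. I'll ease off and then release.

Emit:
carry_out(slide=[[-0.06,0,0],[-0.06,0,0],[-0.06,0,0],[0,0,0],[0,0,0]], rotation=[[0,0,0],[0,0,0],[0,0,0],[0,0,0],[0,0,0]], jaw=[3,3,3,3,3])

```text
t: 13.57
tool_pos: [0.6216, 0.2067, 0.1272]
eef_rot: [-0.001, 0.715, 0.699, -0.001]
wrist_force: [-6.2, -0.3, 0.7]
grip_width: 0.443
gripper_force: 44.0
```

Emit:
carry_out(slide=[[-0.06,0,0],[-0.04,0,0],[0,0,0],[0,0,0]], rotation=[[0,0,0],[0,0,0],[0,0,0],[0,0,0]], jaw=[3,3,3,3])

```text
t: 13.9
tool_pos: [0.6215, 0.2066, 0.1273]
eef_rot: [-0.0, 0.715, 0.699, -0.001]
wrist_force: [-4.0, 0.1, -5.2]
grip_width: 0.44
gripper_force: 43.6
```

Emit:
carry_out(slide=[[0,0,-0.04],[0,0,0],[0,0,0]], rotation=[[0,0,0],[0,0,0],[0,0,0]], jaw=[3,3,3])

```text
t: 14.15
tool_pos: [0.6215, 0.2067, 0.1272]
eef_rot: [-0.0, 0.715, 0.699, -0.001]
wrist_force: [-5.8, 0.7, -1.6]
grip_width: 0.441
gripper_force: 43.8
```

Emit:
carry_out(slide=[[0,0,0],[0,0,0],[0,0,0],[0,0,0],[0,0,0],[0,0,0]], rotation=[[0,0,0],[0,0,0],[0,0,0],[0,0,0],[0,0,0],[0,0,0]], jaw=[4.3,4.8,5.4,6,6.4,6.4])

```text
t: 14.65
tool_pos: [0.6229, 0.2065, 0.1278]
eef_rot: [0.0, 0.715, 0.699, 0.001]
wrist_force: [0.3, -0.4, 0.3]
grip_width: 0.69
gripper_force: 0.0
```

Emit:
carry_out(slide=[[0,0,0.3],[0,0,0.6],[0,0,1],[0,0,1.5],[0,0,2],[0,0,2.5],[0,0,3],[0,0,3],[-2,0,1],[-4,0,0],[-4,0,0],[-4,0,0],[-4,0,0],[-2,0,0],[0,0,0]], rotation=[[0,0,0],[0,0,0],[0,0,0],[0,0,0],[0,0,0],[0,0,0],[0,0,0],[0,0,0],[0,0,0],[0,0,0],[0,0,0],[0,0,0],[0,0,0],[0,0,0],[0,0,0]], jaw=[6.4,6.4,6.4,6.4,6.4,6.4,6.4,6.4,6.4,6.4,6.4,6.4,6.4,6.4,6.4])

```text
t: 15.9
tool_pos: [0.4181, 0.2068, 0.2774]
eef_rot: [-0.001, 0.714, 0.7, 0.0]
wrist_force: [-0.0, -0.3, 0.1]
grip_width: 0.697
gripper_force: 0.0
```

```bash
python3 - <<'E'
from h import *
o=[]
for n,(x,y,w,h) in(("scene",(135,100,150,120)),("top",(160,140,110,88))):
    im=viewer.capture(n)[:,:,::-1].copy(); cv2.imwrite(f"pics/{n}3.png",im)
    o.append(cv2.resize(im[y:y+h,x:x+w],(400,320),interpolation=cv2.INTER_CUBIC))
cv2.imwrite("pics/c3.png",np.hstack(o)); s=monitor.observe(); print(s['tool_pos'],s['wrist_force'])
E
```

```text
[0.42213094 0.20698198 0.27775051] [ 0.4184257   0.07308978 -0.21037709]
```

View pics/c3.png

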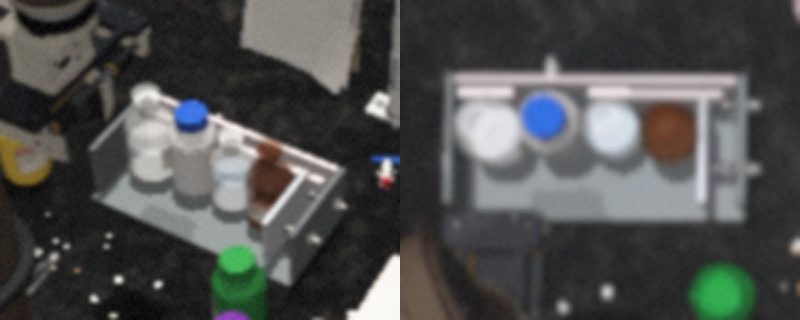

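Both views show all four bottles upright in a row, with the cap at top-crop (543,118). Next I check that the bottle is still at the bar.

```bash
python3 - <<'E'
from h import *
for n,z in(("scene",.121),("top",.131)):
    im=viewer.capture(n)[:,:,::-1]
    m=cv2.inRange(cv2.cvtColor(im,cv2.COLOR_BGR2HSV),(105,120,60),(125,255,255))
    k,l,s,c=cv2.connectedComponentsWithStats(m)
    for i in range(1,k):
        p=px2w(n,*c[i],z)
        if s[i,4]>40 and abs(p[0]-.62)<.04 and abs(p[1]-.207)<.04: print(n,p)
E
```

```text
scene [0.62561595 0.20842056 0.121     ]
top [0.61919083 0.20591882 0.131     ]
```

```bash
python3 -c "
from cell import job
print(job.hand_in())"
```

```text
the job is handed in; nothing more can be done
None
```

The blue-capped plastic bottle was slid back into the gap, pressed against the stop bar at about 12 N (12.4 N measured) and released; all four bottles stand upright in a row, and the job is handed in.

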